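Spatula at the ready over the crepe plate

ROBOT

A 6-joint arm with a two-finger parallel gripper is mounted at the origin on the work surface. World frame = base frame: x ahead of the robot, y to its left, z up, the work surface at z = 0. Lengths are in m, angles in rad, forces in N, time in s.
With the tool pointing down it reaches from about 0.35 to 0.95 m from the base axis. Payload 17.4 kg.
Tool frame: the origin (TCP) lies at the very end of the fingers, on their centre line; the grasp point (between the pads) lies 19 mm behind it; z points along the fingers, y is the line along which they close (so a half turn about z gives the same grasp; the last joint's range is limited). The gripper opens to 93 mm and grips with 3 to 60 N. Pads are 15 mm wide; open, the fingers measure 128 mm over their backs; the gripper's body (75 mm by 188 mm) begins 65 mm behind the grasp point.
Start: joints at [-1.322, 0.116, 1.442, -0, 1.584, -0.038], TCP at [0.191, -0.647, 0.219] pointing down, gripper open.
Joint ranges: [-2.83, 2.83], [-0.83, 2.19], [0.07, 2.5], [-1.14, 4.28], [0.01, 3], [-2.97, 2.97]. Speed limits (rad/s): [1.89, 1.89, 2.22, 3.14, 3.14, 3.14].

INTERFACE

Orientations are given as a unit quaternion [x, y, z, w].
In Python, from bench import * gives the robot as it stands. Calls block until the motion is done:
- move_to(position, orientation): joint-space move of the TCP to a pose.
- servo_line(position, attitude=None, speed=0.15): straight line of the TCP; attitude=None keeps the orientation; speed is the mean speed in m/s.
- goto_joints(angles): joint-space move.
- move_gripper(opening, squeeze=None): finger opening in m; squeeze is the grip in N (None keeps the last); returns when the fingers have stopped.
- wait(seconds).
- solve_ik(position, orientation): joint angles nearest the present ones, or None.
- get_image(name): name is "scene" or "top" or "wrist"; returns a dict with "image" (480x640x3 uint8, red, green, blue), "mtx" (3x3 intrinsics, pixels), "extrinsics" (4x4, takes a point from world to camera coordinates). Camera axes: x right, y down, z forward; pixel columns grow to the right and rows downward; lengths in m; the calibration is good to about 2 mm. A picture is of the moment at which its call begins. There is no depth.
A pose or a line that the arm cannot do raises IKError and nothing moves.
- sign_off(): hands the job in; it is judged then, once.
Readings, each from a call of its own:
- current_time_s(): time.
- current_joint_pos(): joint angles.
- current_qvel(): joint speeds.
- current_tau(): joint torques, N m.
- current_tcp_pos(): TCP position.
- current_tcp_rot(): TCP orientation.
- current_ft_force(): force on the tool from outside, world axes, zero at the start.
- current_wrist_torque(): the same for the moment, N m.
- current_gripper_width(): finger opening in m.
- current_finger_force(): force on a finger pad.
Only numpy, scipy, OpenCV 4.12 (cv2) and the standard library are available. Lean on these libraries where they do the work, as an engineer would, in place of code of your own. Each camera call takes 0.05 s, during which the arm holds its last target. There are 200 camera calls.

TASK

Draw the crepe spatula (the tool with the straight, flat-sided black handle) out of the slanted wooden block, turn it level so that its blade lies flat, and hold its blade about 6 cm above the middle of the right-hand hot plate, the one nearer the block, ready for the next crepe. Finish while still holding it there, quite still, with the spatula carried by the gripper alone. Leave the two knives in the block, do not touch the griddle with the spatula, and leave everything else on the table where it stands.

Things in the scene. Friction and masses are not known exactly. Their poses are not given: they have to be found in the camera images.
- spatula_grip (a point): middle of the crepe spatula's handle. Axes: +x from handle to blade tip, y across the blade, z square to its flat. Black flat-sided handle 25 mm wide (y), 18 thick (z), from 55 mm behind this point to 41 ahead; its blade starts 65 mm ahead. 0.17 kg, balances 85 mm ahead. Starts blade fully in any of the 3 slots, handle slanting up at 45 deg towards the robot (x points down at 45 deg)
- blade_mid (a point): middle of the spatula's steel blade, 150 mm from the handle's middle along the spatula's +x, same axes; the blade is 170 mm long, 36 wide, 2.5 thick, with a round end; between handle and blade a 14 mm bolster, 22 x 13 mm, stops on the block's slotted face
- block: fixed beech tool block, 234 mm wide (y), 189 high, origin on the table under its base board: a slab leaning at 45 deg whose slotted face looks up and to -x (the robot); face's middle at x -52, z 164 mm. 3 flat slots at y -72, 0, 72 mm, 44 wide, 8 thick, 180 deep: tools draw out along the (-x, +z) diagonal; 175 mm of draw clears the spatula
- hotplate (a point): middle of the top of the right-hand hot plate (seen from the robot) of the fixed twin griddle: round black cast-iron plate, 360 mm dia, its top 150 mm above the table; axes as the griddle's, z up
- griddle: Fixed steel twin crepe griddle, 440 mm deep (x), 860 mm wide (y), plates 150 mm high, deck 127 mm high; origin on the table under the middle of the right-hand plate; the second plate lies 420 mm to its +y; knobs on the front (-x) reach 238 mm from the origin
- knife_handle (a point): bread knife in another slot: round black handle 20 mm thick whose end hooks to one side, 84 mm long beyond its bolster; this point is mid-handle, 45 mm from the slotted face; axes as the spatula's
- palette_handle (a point): palette knife in another slot: turned round wooden handle 25 mm thick at most, with a brass ferrule; its end is 100 mm from the slotted face; this point is mid-handle, 55 mm from the face; axes as the spatula's
- spread_jar: jar of dark spread with a white lid, 80 dia x 115 mm, origin at the middle of its underside
- shaker: sugar and cinnamon shaker with a red cap, 70 dia x 122 mm, origin at the middle of its underside
- batter_bowl: white mixing bowl, 244 dia x 120 mm, with a ladle whose red handle leans 70 mm out past the rim and ends 170 mm up; origin at the middle of its underside
- spreader: T-shaped wooden batter spreader lying on the table: 18 mm dowel 180 mm long along its x, 170 mm crossbar at the +x end; origin under the middle of the handle

How it is judged:
On the way:
1. the spatula is drawn clear of the block, held in the fingers (contact force between spatula and the fingers above 1 N and contact force between spatula and block below 0.2 N and x of blade_mid in the frame of block below -0.1 m and z of blade_mid in the frame of block above 0.21 m), for 0.1 s.
At the end, for the whole second after the job is handed in: Spatula held by the fingers alone, at rest (under 3 cm/s, 0.2 rad/s), touching no block, griddle or table; blade within 12 degrees of level, its middle within 6 cm (seen from above) of the right-hand plate's middle and 3 to 9.5 cm above it; knives within 2 cm of their starts (contact force between spatula and the fingers above 1 N and contact force between spatula and block below 0.2 N and angle between the z axis of blade_mid and the z axis of hotplate, either way round below 0.21 rad and horizontal distance between blade_mid and hotplate below 0.06 m and z of blade_mid in the frame of hotplate between 0.03 and 0.095 m and contact force between spatula and griddle below 0.2 N and contact force between spatula and table below 0.2 N and linear speed of spatula below 0.03 m/s and angular speed of spatula below 0.2 rad/s and distance of each of knife_handle, palette_handle from where it was at the start of the episode below 0.02 m); the arm keeps its last pose, push and grip.
It fails at once if the spatula knocks or rests on the griddle (over 2 N) (contact force between spatula and griddle above 2 N).
It fails at once if a knife is pulled out of its slot (moved over 2 cm) (distance of any of knife_handle, palette_handle from where it was at the start of the episode above 0.02 m).
It fails at once if something else on the table is moved by over 3 cm (distance of any of spread_jar, shaker, batter_bowl, spreader from where it was at the start of the episode above 0.03 m).
It also fails if it takes over 42 s, if anything falls off the work surface, if the arm or the gripper's body presses on something with over 40 N, if the wrist force passes 120 N, or if a joint passes its speed limit or range.

## Working session

There is one attempt and no reset: what is moved stays moved. The work goes in short steps, each a Python script; the robot and the scene stay as the last script left them, time stands still between calls to the robot, and variables do not carry over. Pictures are saved under pics/ and viewed, at most 10 in all, crops included, and the job is handed in when it is done.

```bash
mkdir -p pics; cat > h.py <<'E'
from bench import *
import numpy as np, cv2
def snap(n,f):
    d=get_image(n); cv2.imwrite('pics/'+f,cv2.cvtColor(d['image'],cv2.COLOR_RGB2BGR))
    np.savez('pics/'+f+'.npz',K=d['mtx'],E=d['extrinsics'],im=d['image']); return d
def load(f): return np.load('pics/'+f+'.npz')
def ray(d,p):
    K,E=d['K'],np.array(d['E']); v=np.linalg.inv(K)@[p[0],p[1],1]; R=E[:3,:3]
    return -R.T@E[:3,3], R.T@v/np.linalg.norm(v)
def onz(d,p,z): o,v=ray(d,p); return o+v*(z-o[2])/v[2]
def tri(d1,p1,d2,p2):
    A=np.zeros((3,3));b=np.zeros(3)
    L=[ray(d1,p1),ray(d2,p2)]
    for o,v in L: P=np.eye(3)-np.outer(v,v);A+=P;b+=P@o
    x=np.linalg.solve(A,b); return x,[np.linalg.norm(np.cross(x-o,v)) for o,v in L]
def proj(d,X):
    q=d['K']@(d['E'][:3,:3]@X+d['E'][:3,3]); return q[:2]/q[2]
E
python3 -c "
from h import *
snap('scene','s0.png');snap('top','t0.png')
for f in('s0.png','t0.png'): print(ray(load(f),(320,240)))
print(current_tcp_rot())"
```

```text
(array([ 1.57091552, -0.3018887 ,  0.98514243]), array([-0.77035637,  0.15405146, -0.61872386]))
(array([ 0.40407123, -0.10959533,  1.38003476]), array([ 0.04364254,  0.01340492, -0.99895727]))
[ 9.89738783e-01  1.42887743e-01 -4.53909819e-05 -4.80855546e-04]
```

View pics/s0.png

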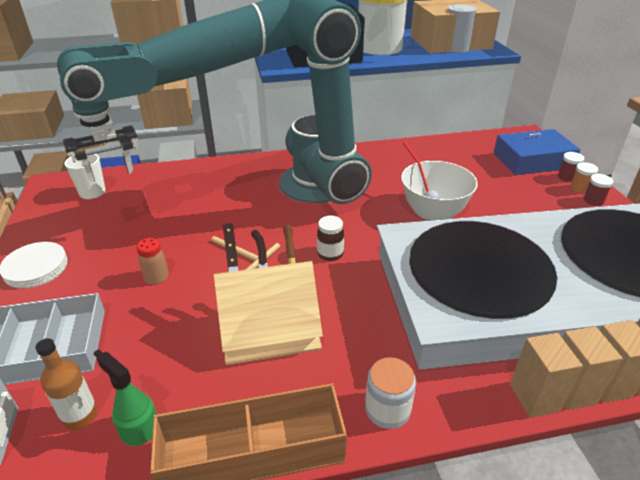

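View pics/t0.png

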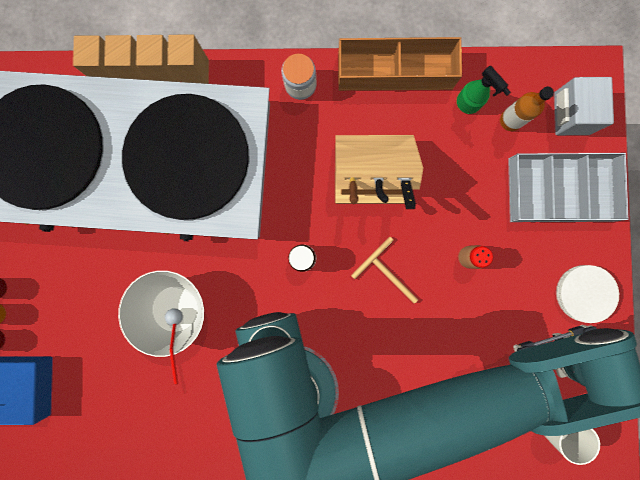

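Scene: the spatula is the riveted flat handle at about (231,245), the slot at -y. The bread knife is at (261,245) and the palette knife at (290,243). Top: the spatula handle is at about (408,193) and the right-hand plate at about (186,156).

```bash
python3 - <<'E'
from h import *
t=load('t0.png');s=load('s0.png')
def plate(d,box,z):
    x0,y0,x1,y1=box; m=(d['im'].max(2)<60).astype('uint8')*255
    k=np.zeros_like(m);k[y0:y1,x0:x1]=m[y0:y1,x0:x1]
    c=max(cv2.findContours(k,0,1)[0],key=cv2.contourArea)
    e=cv2.fitEllipse(c); return e[0],onz(d,e[0],z)
print(plate(t,(110,80,262,228),.15),plate(s,(400,215,562,325),.15))
print(plate(t,(0,80,110,228),.15))
a=cv2.resize(t['im'][125:225,320:440],None,fx=6,fy=6,interpolation=2)[:, :,::-1]
b=cv2.resize(s['im'][215:365,200:340],None,fx=4,fy=4,interpolation=2)[:, :,::-1]
cv2.imwrite('pics/ct.png',a);cv2.imwrite('pics/cs.png',b)
E
```

```text
((184.96942138671875, 156.3968048095703), array([0.69436724, 0.28662278, 0.15      ])) ((482.6496887207031, 269.4602355957031), array([0.7288889 , 0.27636974, 0.15      ]))
((46.18402862548828, 146.70135498046875), array([0.72413392, 0.68150443, 0.15      ]))
```

View pics/ct.png

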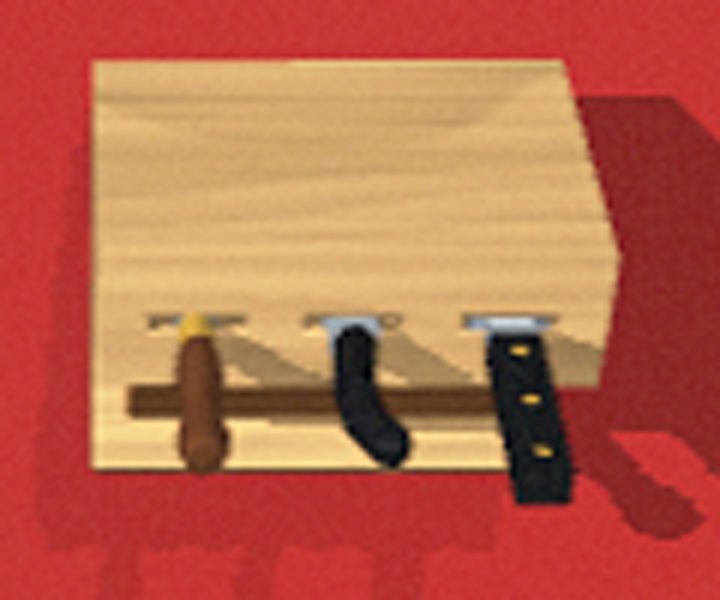

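View pics/cs.png

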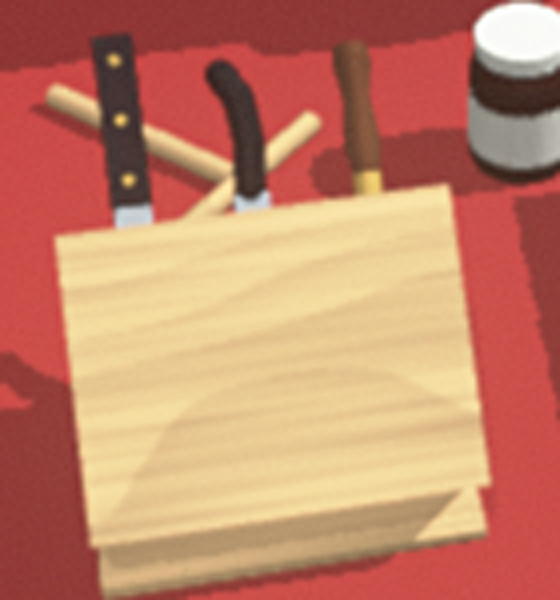

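Both crops show the spatula's three brass rivets: top (520,350), (530,399) and (543,451), scene (128,180), (120,119) and (114,60). I'll triangulate those, and refit the plate using only its far rim arc, because the plate's side biases the ellipses.

```bash
python3 - <<'E'
from h import *
from scipy.optimize import least_squares
t=load('t0.png');s=load('s0.png')
for d,(x0,y0,x1,y1) in((t,(110,80,262,228)),(s,(400,215,562,325))):
    m=(d['im'].max(2)<60).astype('uint8')*255
    k=np.zeros_like(m);k[y0:y1,x0:x1]=m[y0:y1,x0:x1]
    c=max(cv2.findContours(k,0,1)[0],key=cv2.contourArea)[:,0]
    P=np.array([onz(d,p,.15)[:2] for p in c]); o=ray(d,(320,240))[0][:2]; q=P.mean(0)
    u=(q-o)/np.linalg.norm(q-o); P=P[(P-q)@u>0]
    r=least_squares(lambda a:np.hypot(*(P-a[:2]).T)-a[2],[*q,.18],loss='soft_l1',f_scale=.003)
    r2=least_squares(lambda a:np.hypot(*(P-a).T)-.18,q,loss='soft_l1',f_scale=.003)
    print(r.x,r2.x,np.sqrt(np.mean(r2.fun**2)))
R=[]
T=lambda x,y:((x+.5)/6-.5+320,(y+.5)/6-.5+125)
S=lambda x,y:((x+.5)/4-.5+200,(y+.5)/4-.5+215)
for n,a,b in(('r3',(520,350),(128,180)),('r2',(530,399),(120,119)),('r1',(543,451),(114,60)),('endL',(516,502),(92,37)[::1] ),('endR',(572,500),(131,35)),('fL',(488,335),(111,209)),('fR',(540,335),(150,206))):
    # scene view is mirrored left/right relative to top
    if n in('endL','endR','fL','fR'):
        b={'endL':(131,35),'endR':(92,37),'fL':(150,206),'fR':(111,209)}[n]
    X,e=tri(t,T(*a),s,S(*b)); R.append(X); print(n,X.round(4),np.round(e,4))
E
```

```text
[0.69676433 0.28802006 0.17644984] [0.69400302 0.28444566] 0.0017130613901178379
[0.70519301 0.28388053 0.17466226] [0.71050344 0.28013401] 0.002549388447056937
r3 [ 0.6099 -0.3276  0.1879] [0.0006 0.0006]
r2 [ 0.5835 -0.3274  0.2144] [0.0011 0.0011]
r1 [ 0.5571 -0.3272  0.2399] [0.0005 0.0005]
endL [ 0.535  -0.3153  0.2411] [0.0006 0.0006]
endR [ 0.5355 -0.3389  0.2434] [0.0006 0.0006]
fL [ 0.6193 -0.3162  0.1731] [0.001 0.001]
fR [ 0.619  -0.3395  0.1745] [0.0009 0.0009]
```

```bash
cat >> h.py <<'E'
from scipy.spatial.transform import Rotation as Ro
Q0=[1,0,0,0]
G=np.array([.586,-.3274,.199])      # grasp point on handle, ~10 mm ahead of its middle
def lev(psi,pitch=45): return (Ro.from_euler('z',psi,degrees=True)*Ro.from_euler('y',-pitch,degrees=True)*Ro.from_quat(Q0))
def tcp(g,R): return g+.019*R.apply([0,0,1])
C=np.array([.703,.282,.21])
E
python3 - <<'E'
from h import *
R0=Ro.from_quat(Q0)
print('grasp',solve_ik(tcp(G,R0),Q0),solve_ik(tcp(G+np.array([-.138,0,.138]),R0),Q0))
for psi in(-10,0,10,22,35,50):
    R=lev(psi); g=C-.14*Ro.from_euler('z',psi,degrees=True).apply([1,0,0])
    print(psi,solve_ik(tcp(g,R),R.as_quat()))
p=current_tcp_pos(); servo_line([p[0],p[1],.36],speed=.2)
move_to(tcp(G,R0)+[0,0,.12],Q0); move_gripper(.05,20)
snap('wrist','w0.png');snap('top','t1.png'); print(current_time_s(),current_tcp_pos())
E
```

```text
grasp [-5.47498007e-01  1.20352158e-01  1.49933514e+00 -4.44089210e-16
  1.52190536e+00  1.02329832e+00] [-6.77073627e-01 -1.54345472e-01  1.54905504e+00 -4.44089210e-16
  1.74688309e+00  8.93722700e-01]
-10 [ 0.69689124 -0.21783288  1.94344037 -0.71084974  0.97788409  2.71821819]
0 [ 0.60541815 -0.32143969  2.02598642 -0.5733258   0.83587366  2.43450845]
10 [ 0.4855034  -0.3970338   2.08140915 -0.33264816  0.72425339  2.04747645]
22 [ 0.31828274 -0.43165791  2.10549207  0.07345266  0.68476232  1.46737816]
35 [ 0.14285424 -0.38940091  2.0759915   0.46903972  0.78336968  0.88280607]
50 [-0.00874513 -0.25869178  1.97692339  0.71112     0.98991504  0.42017181]
3.775 [ 0.58601949 -0.32737738  0.2999835 ]
```

View pics/w0.png

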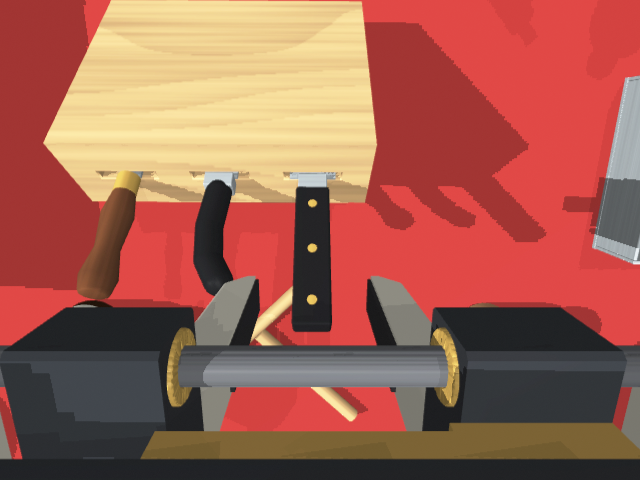

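The wrist view shows the handle (rivets at u≈312) centred between the fingers (255–370), with the bread knife's hook (≈230) clear of the left finger. Descending and gripping.

```bash
python3 - <<'E'
from h import *
R0=Ro.from_quat(Q0)
servo_line(tcp(G,R0),speed=.12); print(current_ft_force())
move_gripper(.0,55); wait(.2)
print(current_gripper_width(),current_finger_force(),current_ft_force(),current_tcp_pos())
servo_line(tcp(G+np.array([-.02,0,.02]),R0),speed=.08); print(current_ft_force())
snap('wrist','w1.png')
servo_line(tcp(G+np.array([-.14,0,.14]),R0),speed=.1)
wait(.3);print(current_gripper_width(),current_finger_force(),current_ft_force(),current_tcp_pos(),current_time_s())
snap('scene','s1.png');snap('wrist','w2.png')
E
```

```text
[ 0.50475237  0.63504767 -0.01497219]
0.024834241630972264 54.9986332654953 [-0.65642112  0.98795777  2.59652554] [ 0.58601198 -0.32739012  0.18017914]
[ 1.12835106 -0.03184872  1.7220233 ]
0.02450852229852005 54.99768376350403 [-0.31099893 -0.44878592 -2.32607271] [ 0.44604995 -0.32738562  0.31989928] 8.3583
```

View pics/s1.png

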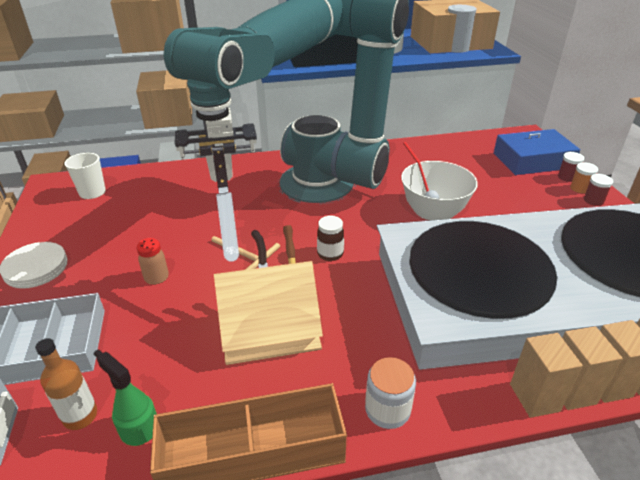

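The spatula is clear of the block, with its blade tip at (231,258), and both knives are still in place. Next I'll level it, swing it over the plate and check.

```bash
python3 - <<'E'
from h import *
servo_line(current_tcp_pos()+np.array([0,0,.1]),speed=.15)
R=lev(-25); move_to(tcp(np.array([.44,-.30,.44]),R),R.as_quat())
print(current_finger_force(),current_ft_force(),current_time_s())
R=lev(22); g=C-.14*Ro.from_euler('z',22,degrees=True).apply([1,0,0])
move_to(tcp(g+[0,0,.15],R),R.as_quat()); wait(.3)
print(current_gripper_width(),current_finger_force(),current_ft_force(),current_tcp_pos(),current_time_s())
a=snap('scene','s2.png')['image'];b=snap('top','t2.png')['image']
a=cv2.resize(a[100:340,360:640],None,fx=2.8,fy=2.4)[:,:,::-1]
cv2.imwrite('pics/cs2.png',a)
b=cv2.resize(b[60:260,80:320],None,fx=3,fy=3)[:,:,::-1];cv2.imwrite('pics/ct2.png',b)
E
```

```text
54.99744236469269 [ 0.45649716 -0.51998593 -1.78210986] 10.1
0.024987027256223725 54.99748349189758 [-0.4787333   0.16456785 -2.90394523] [0.58577349 0.2341869  0.34672606] 12.3917
```

View pics/cs2.png

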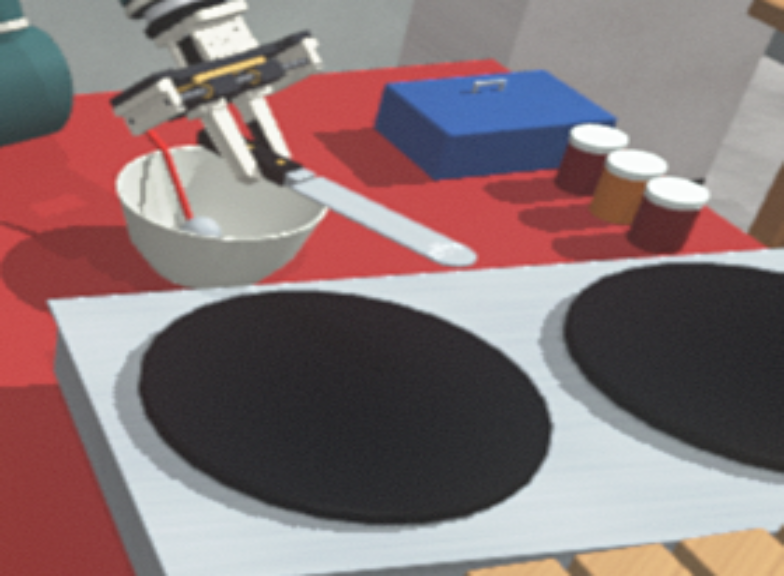

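View pics/ct2.png

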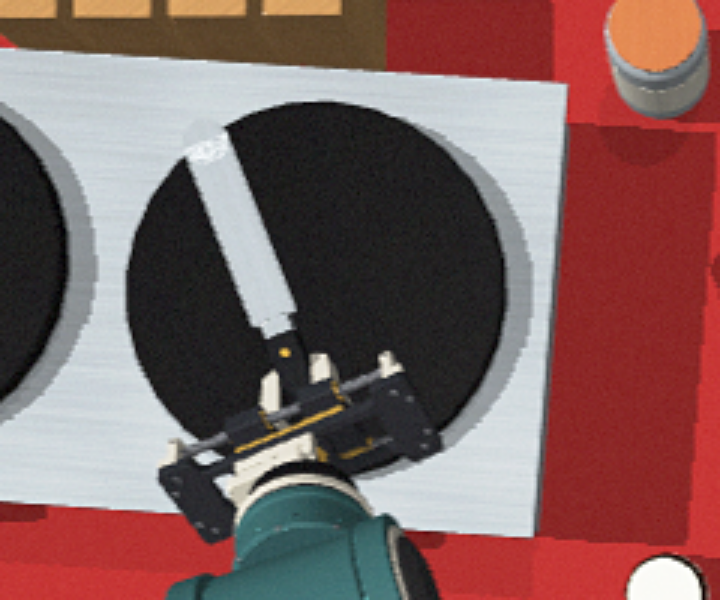

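The scene crop shows the blade from about (307,182) to tip (475,256); the top crop shows it from (272,319) to tip (205,125). I'll triangulate tilt and middle.

```bash
python3 - <<'E'
from h import *
s=load('s2.png');t=load('t2.png')
S=lambda x,y:((x+.5)/2.8-.5+360,(y+.5)/2.4-.5+100)
T=lambda x,y:((x+.5)/3-.5+80,(y+.5)/3-.5+60)
a,e=tri(s,S(307,182),t,T(272,319));b,f=tri(s,S(473,257),t,T(205,125))
d=b-a;print(a,b,e,f,np.linalg.norm(d),np.degrees(np.arcsin(d[2]/np.linalg.norm(d))),(a+b)/2)
# expected
R=lev(22);u=Ro.from_euler('z',22,degrees=True).apply([1,0,0]);g=current_tcp_pos()-.019*R.apply([0,0,1])
for k in(65,150,235): X=g+u*(k-10)/1000;print(k,X,proj(s,X)-S(473,257),proj(t,X)-T(205,125))
E
```

```text
[0.62203004 0.25203688 0.35984656] [0.77698686 0.31121005 0.36361478] [np.float64(0.0009362098352448116), np.float64(0.0009362098352448415)] [np.float64(0.0043472114110671084), np.float64(0.004347211411066992)] 0.1659134685810755 1.3014111476262868 [0.69950845 0.28162346 0.36173067]
65 [0.62426162 0.24994429 0.36009329] [-59.28887971 -30.87991056] [23.60990949 63.83047802]
150 [0.70307225 0.28178585 0.36009329] [-31.23329386 -14.72522607] [10.62163053 30.59979196]
235 [0.78188288 0.31362741 0.36009329] [-0.27962878  3.09820118] [-2.25068555 -2.33420152]
```

Level to about 1°, with the blade middle at (0.700, 0.282), which is over the plate's centre. Lowering it 0.15 m.

```bash
python3 - <<'E'
from h import *
servo_line(current_tcp_pos()+np.array([.002,0,-.148]),speed=.08); wait(1)
print(current_finger_force(),current_ft_force(),current_tcp_pos(),np.abs(current_qvel()).max(),current_time_s())
a=snap('scene','s3.png')
E
```

```text
54.997462034225464 [-0.69353887 -0.88944456 -2.52854664] [0.58772846 0.23436671 0.19864922] 0.0015547855721923963 15.4917
```

View pics/s3.png

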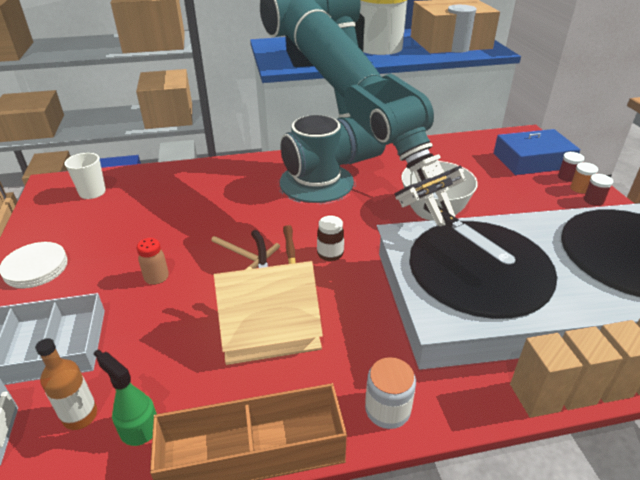

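The blade hovers over the right-hand plate from about (457,225) to (512,260), with its shadow separate. The knives and the bowl haven't moved. Handing in.

```bash
python3 -c "
from bench import *
print(sign_off())"
```

```text
the job is handed in; nothing more can be done
None
```

I drew the spatula from the block and handed the job in with it held still and level (about 1° off), its blade about 6 cm above the middle of the right-hand plate; no verdict came back.

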